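# Feed a cap with the latching slide

### The job

Feed the black cap lying in the channel of the cap feeder into the green nest at the end of the channel: push the feeder's red push plate with the fingertips until the slide is fully home, then let go, so that the sprung slide comes back by itself and is caught by its drop pin at mid travel. Leave it latched there with the cap in the nest. Do not touch or lift the cap with the robot, and do not disturb the things standing about.

Things in the scene. Friction and masses are not known exactly. Their poses are not given: they have to be found in the camera images.
- feeder: Cap feeder, fixed: aluminium base 300 x 90 x 12 mm with a low grey channel. Origin: middle of the base's underside. x axis = feeding direction (push plate toward nest), roughly the robot's left, varies; z up. Dark bridge over the channel: feeder x -19 to -1 mm, 73 mm wide, top 66 mm above the table. Behind the push plate is only the base plate (top at 12 mm), ending at x = -150 mm.
- push_face (a point): Centre of the rear face (black rubber pad) of the slide's upright red push plate, 66 mm above the table; push it here in the feeder's +x direction. The plate is 60 mm wide, 12 mm thick, from 32 to 92 mm above the table. At rest this point is at feeder x = -123 mm; it moves with the slide.
- slide (a joint): Slide travel, m: 0 = sprung back (start), 0.080 = fully home on its hard stop. Spring force back: 3 N at 0, rising to 7.8 N at 0.080; damping 18 N per m/s. Beyond 0.040 the pin drops into its slot; released then, it returns to 0.040 and stays latched (it can be pushed home again). Its flat nose pushes the cap; nose at feeder x = 26 mm at 0, 106 mm at 0.080.
- stop_pin (a joint): Drop of the vertical steel stop pin (10 mm thick, black knob) in the bridge, in m: 0 = raised, riding on the slide (start), 0.012 = dropped into the slot, as when latched. It falls by its own weight.
- pin_knob (a point): Top of the stop pin's black knob: feeder x = -10 mm, 99 mm above the table when raised, 87 mm when dropped.
- feed_cap: The cap to be fed: black screw cap, 33 mm across, 26 mm high, 11 to 18 g, standing on the channel floor (12 mm above the table) 7 to 37 mm ahead of the slide's nose. Origin: centre of its underside. The channel is 36 mm wide between walls 32 mm above the table.
- nest (a point): Centre of the floor of the nest, marked green at the end of the channel: where the underside centre of the cap belongs. Feeder x = 122.5 mm, y = 0 (the push plate too is centred on y = 0), 12 mm above the table; axes as the feeder's. An end wall stands 17.5 mm beyond. With the slide fully home the cap is at the nest.
- spare_cap: Bystander: another black cap, 33 mm across, 26 mm high, standing on the table on the feeder's far side (not in the channel). Origin: centre of its underside.
- red_marker: Bystander: red and white felt marker, 15 x 144 x 17 mm, lying on the table beside the feeder. Origin: under its middle; long axis y.
- bottle: Bystander: blue bottle with orange and white label and black cap, 75 mm across, 213 mm high, standing. Origin: centre of its underside.
- tape_roll: Bystander: roll of brown tape lying flat, 73 mm across, 48 mm high. Origin: centre of its underside.
- cap_wrench: Bystander: white cap wrench, 54 x 164 x 16 mm, lying flat. Origin: under its middle; long axis y.

How it is judged:
On the way:
1. the slide is pushed home and the cap is at the nest (value of joint slide above 0.073 m and x of feed_cap in the frame of nest above -0.007 m), for 0.05 s.
At the end, for the whole second after the job is handed in: The slide rests latched at mid travel (0.036 to 0.043 m) against the dropped pin (drop over 9 mm), and the cap stands upright and still on the nest's floor, its centre at most 7 mm short of and 5 mm past the nest's centre along the channel and within 4 mm across (value of joint slide between 0.036 and 0.043 m and velocity of joint slide between -0.005 and 0.005 m/s and value of joint stop_pin above 0.009 m and x of feed_cap in the frame of nest between -0.007 and 0.005 m and y of feed_cap in the frame of nest between -0.004 and 0.004 m and z of feed_cap in the frame of nest below 0.004 m and angle between feed_cap's own z axis and vertical below 0.15 rad and linear speed of feed_cap below 0.01 m/s); the robot touches nothing.
It fails at once if the robot touches the cap that is to be fed (contact force between any of the fingers, the arm and feed_cap above 0.3 N).
It fails at once if the cap leaves the channel floor or tips over (z of feed_cap in the frame of nest above 0.012 m or angle between feed_cap's own z axis and vertical above 0.5 rad).
It fails at once if a bystander (spare cap, marker, bottle, tape roll or cap wrench) is moved by more than 15 mm (distance of any of spare_cap, red_marker, bottle, tape_roll, cap_wrench from where it was at the start of the episode above 0.015 m).
It also fails if it takes over 40 s, if anything falls off the work surface, if the arm or the gripper's body presses on something with over 40 N, if the wrist force passes 120 N, or if a joint passes its speed limit or range.

### The arm

A 6-joint arm with a two-finger parallel gripper is mounted at the origin on a cart in front of the work surface, level with it; the furniture and walls round the work are solid. World frame = base frame: x ahead of the robot, y to its left, z up, the work surface at z = 0. Lengths are in m, angles in rad, forces in N, time in s.
With the tool pointing down it reaches from about 0.4 to 0.825 m from the base axis. Payload 7 kg.
Tool frame: the origin (TCP) lies midway between the tips of the shut fingers; the grasp point (between the pads) lies env.hold_point_z behind it (env.hold_point_z is the distance from the TCP to the grasp point, in m); z points along the fingers, y is the line along which they close (so a half turn about z gives the same grasp; the last joint's range is limited). The gripper opens to 85 mm and grips with 20 to 120 N. Pads are 22 mm wide; open, the fingers measure 114 mm over their backs; the gripper's body (76 mm by 85 mm) begins 54 mm behind the grasp point. The pads swing forward as they close: fully open they stand 13 mm farther back than shut.
Start: joints at [1.41, 0.359, 0.012, 0, -1.224, -0.288], TCP at [0.293, 0.608, 0.231] pointing down, gripper open.
Joint ranges: [-3.07, 3.07], [-1.43, 2.12], [-1.02, 1.25], [-3.03, 1.67], [-3.05, -0], [-3.03, 3.03]. Speed limits (rad/s): [2.39, 2.39, 3.01, 3.14, 3.14, 3.14].

### API

Orientations are given as a rotation vector (axis times angle).
In Python, from bench import env, eoat, capture, trace, landmark_of gives the robot as it stands. Calls block until the motion is done:
- env.move_ptp(position, orientation): joint-space move of the TCP to a pose.
- env.movel(position, orientation=None, vel=0.15, contact_N=None): straight line of the TCP; orientation=None keeps the orientation; vel is the mean speed in m/s. With contact_N (N) it stops when the force on the tool has changed by that much, and returns True; else False.
- env.goto_joints(angles): joint-space move.
- eoat.ungrasp() and eoat.grasp(): open the fingers fully, or close them until they stop; the grip force is fixed at half the most.
- env.wait(seconds).
- env.solve_ik(position, orientation): joint angles nearest the present ones, or None.
- capture(name): name is "scene" or "top"; returns a dict with "image" (384x512x3 uint8, red, green, blue), "depth" (384x512 float32, m along the optical axis (not along the pixel's ray), 0 where there is no reading), "camera_matrix" (3x3 intrinsics, pixels), "D" ([k1, k2, p1, p2, k3] as OpenCV has them; the pictures are not rectified), "R" (3x3) and "t" (3): a world point X has camera coordinates R X + t. Camera axes: x right, y down, z forward; pixel columns grow to the right and rows downward; lengths in m; the calibration is good to about 2 mm. A picture is of the moment at which its call begins.
A pose or a line that the arm cannot do raises env.PlanningError and nothing moves.
- env.close_job(): hands the job in; it is judged then, once.
Trained networks look in the newest picture that a camera, given by its name, has taken for a name from the list of things; names that differ only in an ending like _2 or _b are one class to them, and where a whole thing is asked for, a point or a joint stands for the part that bears it (a point fixed in the world has none). Each returns a list of dicts, best first, with "score" (0 to 1); they miss things now and then, are a little off and sometimes report something else, mostly with a low value. They report only what shows in the picture. A call takes as long as a camera call.
- trace(camera, target): "pixels" (384x512 bool, what is visible of it) and "point" ([column, row] in pixels, amid what is visible of it).
- landmark_of(camera, target): "point" ([column, row] in pixels: a listed point, or the origin of a listed thing).
Readings, each from a call of its own:
- env.read_time(): time.
- env.read_joint_pos(): joint angles.
- env.read_joint_velocities(): joint speeds.
- env.read_tau(): joint torques, N m.
- env.read_tool_pos(): TCP position.
- env.read_ee_rot(): TCP orientation.
- env.read_contact_force(): force on the tool from outside, world axes, zero at the start.
- env.read_moment(): the same for the moment, N m.
- env.read_finger_gap(): opening from 0.0 (shut) to 1.0 (fully open).
- env.read_grasp_force(): force on a finger pad.
Only numpy, scipy, OpenCV 4.12 (cv2) and the standard library are available. Lean on these libraries where they do the work, as an engineer would, in place of code of your own. Each camera call takes 0.05 s, during which the arm holds its last target. There are 200 camera calls.

## Working session

There is one attempt and no reset: what is moved stays moved. The work goes in short steps, each a Python script; the robot and the scene stay as the last script left them, time stands still between calls to the robot, and variables do not carry over. Pictures are saved under pics/ and viewed, at most 10 in all, crops included, and the job is handed in when it is done.

```bash
mkdir -p pics
cat > h.py <<'E'
import numpy as np, cv2
from bench import env, eoat, capture, trace, landmark_of
def ray(c,p):
    u=cv2.undistortPoints(np.array([[p]],float),c["camera_matrix"],np.array(c["D"],float))[0,0]
    d=c["R"].T@np.array([u[0],u[1],1.]); return -c["R"].T@c["t"], d
def at_z(c,p,z):
    o,d=ray(c,p); return o+d*(z-o[2])/d[2]
def save(c,n): cv2.imwrite("pics/"+n,cv2.cvtColor(c["image"],cv2.COLOR_RGB2BGR))
E
python3 - <<'E'
from h import *
zs=dict(feeder=0,push_face=.066,pin_knob=.099,feed_cap=.012,nest=.012,spare_cap=0,red_marker=0,bottle=0,tape_roll=0,cap_wrench=0)
for n in("scene","top"):
    c=capture(n); save(c,n+"0.png")
    print(n, -c["R"].T@c["t"])
    for k,z in zs.items():
        for r in landmark_of(n,k)[:2]: print(k,round(r["score"],2),np.round(r["point"],1),np.round(at_z(c,r["point"],z),4))
print(env.read_ee_rot(),env.read_time(),env.hold_point_z)
E
```

```text
scene [-0.18550587 -0.78659575  0.56104304]
feeder 0.78 [219.1 208.7] [0.5695 0.1193 0.    ]
push_face 0.85 [239.4 207.5] [ 0.5293 -0.0238  0.066 ]
pin_knob 0.59 [216.8 184.3] [0.5497 0.1027 0.099 ]
feed_cap 0.62 [208.8 199.6] [0.5759 0.1808 0.012 ]
nest 0.77 [201.3 193.4] [0.5913 0.2423 0.012 ]
spare_cap 0.52 [225.7 198.1] [0.6438 0.1696 0.    ]
red_marker 0.45 [251.  217.6] [ 0.599  -0.0035  0.    ]
bottle 0.97 [371.6 263.4] [ 0.6347 -0.412   0.    ]
tape_roll 0.8 [348.9 298.4] [ 0.4696 -0.4464  0.    ]
cap_wrench 0.49 [169.9 190.4] [0.5423 0.3704 0.    ]
top [ 0.47941674 -0.02076829  1.139691  ]
feeder 0.64 [206.9 199.8] [0.5644 0.1142 0.    ]
pin_knob 0.52 [205.4 200.6] [0.5547 0.1067 0.099 ]
feed_cap 0.58 [194.4 200.3] [0.5617 0.1514 0.012 ]
nest 0.17 [125.8 204.4] [0.5475 0.3634 0.012 ]
spare_cap 0.41 [189.4 174.2] [0.645  0.1709 0.    ]
red_marker 0.5 [372.1 178.8] [ 0.6346 -0.4078  0.    ]
red_marker 0.47 [242.7 183.5] [0.6166 0.0026 0.    ]
tape_roll 0.89 [383.8 233.7] [ 0.4617 -0.4398  0.    ]
cap_wrench 0.87 [124.1 207.8] [0.5376 0.3724 0.    ]
[ 3.06279311e+00 -6.99065102e-01  1.65791321e-05] 1.1 0.0187
```

```bash
python3 -c "
import cv2,numpy as np
a=cv2.imread('pics/scene0.png');b=cv2.imread('pics/top0.png')
cv2.imwrite('pics/both.png',cv2.resize(np.hstack([a,b]),(800,300)))"
```

```text
(no output)
```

View pics/top0.png

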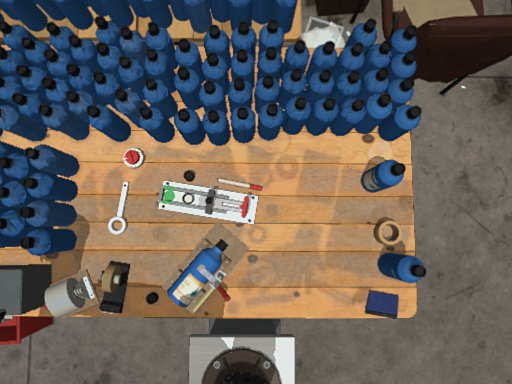

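View pics/scene0.png

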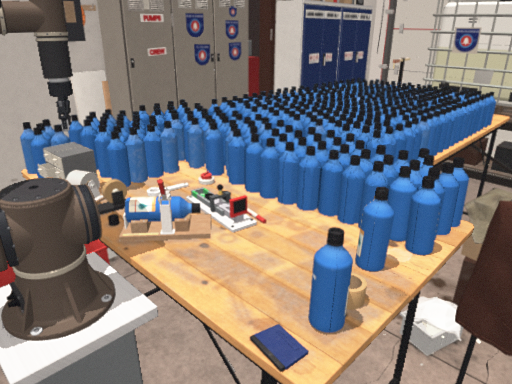

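The top view shows the feeder base from about (160,195) to (257,210), with the nest green at (168,195) and the red plate at (246,207). The marker's red end is at (262,187), close to the plate. In the scene view the black pad faces the camera at (239,207). I'll zoom in for the feeder axis.

Run:
```python
from h import *
c=capture("top")
im=c["image"][170:235,145:275]; cv2.imwrite("pics/crop0.png",cv2.cvtColor(cv2.resize(im,None,fx=6,fy=6,interpolation=cv2.INTER_CUBIC),cv2.COLOR_RGB2BGR))
s=capture("scene")
cv2.imwrite("pics/crop1.png",cv2.cvtColor(cv2.resize(s["image"][165:240,150:280],None,fx=6,fy=6,interpolation=cv2.INTER_CUBIC),cv2.COLOR_RGB2BGR))
for n,cc in(("top",c),("scene",s)):
  for k in("feeder","push_face","red_marker"):
    r=trace(n,k)
    if r:
        m=r[0]["pixels"].astype(np.uint8); print(n,k,round(r[0]["score"],2),m.sum(),cv2.minAreaRect(cv2.findNonZero(m)))
        if k=="feeder" and n=="top":
            b=cv2.boxPoints(cv2.minAreaRect(cv2.findNonZero(m)))
            for p in b: print(p,at_z(cc,p,.012))
```

```text
top feeder 0.84 2717 ((207.2432403564453, 202.04052734375), (98.80378723144531, 29.920616149902344), 9.462322235107422)
[156.05405 208.67566] [0.53498398 0.26927242 0.012     ]
[160.97296 179.16214] [0.62699513 0.25707054 0.012     ]
[258.43243 195.4054 ] [ 0.57827076 -0.04679956  0.012     ]
[253.51352 224.91891] [ 0.48696293 -0.03205507  0.012     ]
top push_face 0.65 416 ((223.35435485839844, 206.47206115722656), (49.05857849121094, 20.091585159301758), 1.3971810340881348)
top red_marker 0.46 241 ((239.99285888671875, 184.03707885742188), (45.09675598144531, 6.496350288391113), 10.885527610778809)
scene feeder 0.86 1684 ((225.67652893066406, 204.0664520263672), (72.46016693115234, 38.7818603515625), 36.573028564453125)
scene push_face 0.74 519 ((232.0812530517578, 209.51026916503906), (24.46448516845703, 32.606075286865234), 83.1572265625)
scene red_marker 0.55 90 ((256.438232421875, 216.0970458984375), (20.784751892089844, 4.448397159576416), 32.47119140625)
```

View pics/crop0.png

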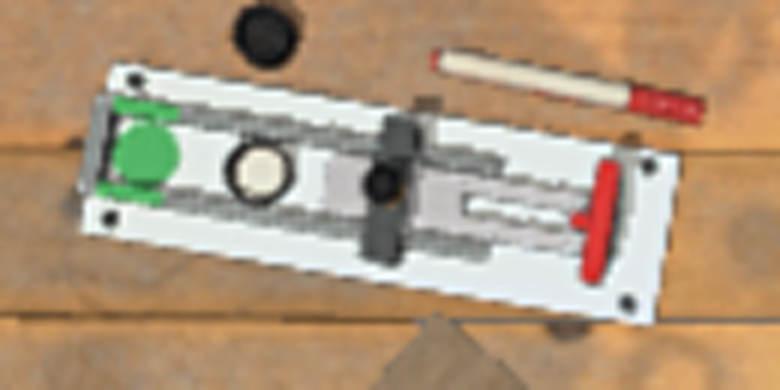

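View pics/crop1.png

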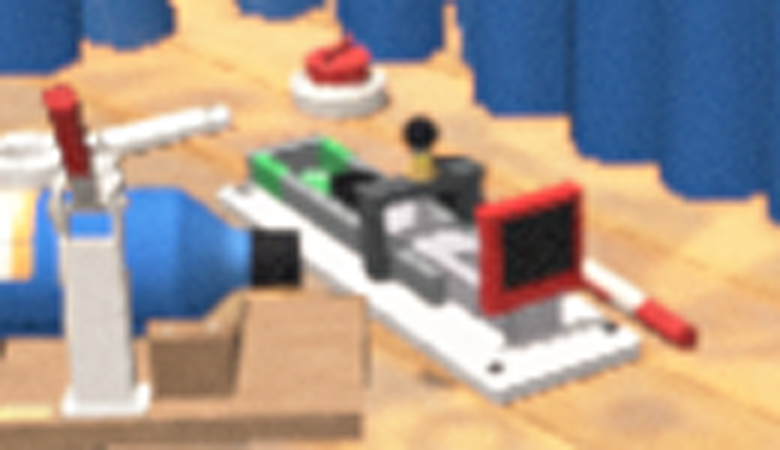

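Corners of the base plate are clear in the crop: (112,62), (680,153), (653,325) and (80,232). The cap shows at (260,172), ahead of the nose. I'll compute the feeder frame and go behind the plate.

```bash
cat >> h.py <<'E'
from scipy.spatial.transform import Rotation as Rot
def feeder(c=None):
    return np.load("feeder.npy")
def W(x,y,z):
    f=np.load("feeder.npy"); e=f[2:4]; n=np.array([-e[1],e[0]]); return np.append(f[:2]+x*e+y*n,z)
E
python3 - <<'E'
from h import *
c=capture("top"); s=capture("scene")
P=[at_z(c,(np.array(p)+.5)/6-.5+[145,170],.012)[:2] for p in((112,62),(680,153),(653,325),(80,232))]
print(np.round(P,4))
e=(P[0]+P[3]-P[1]-P[2]); print(np.linalg.norm(e)/2); e/=np.linalg.norm(e)
o=np.mean(P,0); np.save("feeder.npy",np.r_[o,e]); print(o,e)
print("push",W(-.123,0,.066),"knob",W(-.01,0,.099),"nest",W(.1225,0,.012), "plate top px in top img",at_z(c,(np.array([598,222])+.5)/6-.5+[145,170],.092),W(-.117,0,.092))
ang=np.arctan2(e[1],e[0])
cur=env.read_joint_pos()
best=[]
for sg in(1,-1):
    x=sg*np.r_[e,0]; z=np.array([0,0,-1.]); R=np.c_[x,np.cross(z,x),z]; rv=Rot.from_matrix(R).as_rotvec()
    q=[env.solve_ik(W(a,0,h),rv) for a,h in((-.165,.35),(-.165,.055),(-.05,.055))]
    print(sg,rv,[None if v is None else np.round(v,2) for v in q])
E
```

```text
[[ 0.6247  0.2499]
 [ 0.5793 -0.0452]
 [ 0.4905 -0.0317]
 [ 0.5363  0.2636]]
0.29869550713772103
[0.55770562 0.1091325 ] [0.15267049 0.98827715]
push [ 0.53892715 -0.01242559  0.066     ] knob [0.55617891 0.09924972 0.099     ] nest [0.57640775 0.23019645 0.012     ] plate top px in top img [ 0.53873697 -0.00432005  0.092     ] [ 0.53984317 -0.00649593  0.092     ]
1 [2.38499494 2.04484804 0.        ] [array([ 0.27,  0.07, -0.09,  0.  , -1.41,  2.72]), array([ 0.27,  0.32, -0.51,  0.  , -0.74,  2.72]), array([ 0.46,  0.34, -0.47,  0.  , -0.76,  2.53])]
-1 [ 2.04484804 -2.38499494 -0.        ] [array([ 0.27,  0.07, -0.09,  0.  , -1.41, -0.42]), array([ 0.27,  0.32, -0.51,  0.  , -0.74, -0.42]), array([ 0.46,  0.34, -0.47,  0.  , -0.76, -0.62])]
```

Run:
```python
from h import *
rv=[2.04484804,-2.38499494,0]
p=env.read_tool_pos(); env.movel([p[0],p[1],.36],vel=.25)
eoat.grasp()
env.move_ptp(W(-.165,0,.35),rv)
env.movel(W(-.165,0,.055),rv,vel=.2)
print(env.read_tool_pos(),W(-.165,0,.055),env.read_time(),env.read_contact_force())
s=capture("scene"); t=capture("top")
a=cv2.resize(s["image"][145:245,170:290],None,fx=4,fy=4); b=cv2.resize(t["image"][165:265,190:270],None,fx=4,fy=4)
cv2.imwrite("pics/near.png",cv2.cvtColor(np.hstack([a,b]),cv2.COLOR_RGB2BGR))
```

```text
[ 0.53312547 -0.05378503  0.05583097] [ 0.53251499 -0.05393323  0.055     ] 7.1583 [-0.66743196  0.59490074  0.68011248]
```

View pics/near.png

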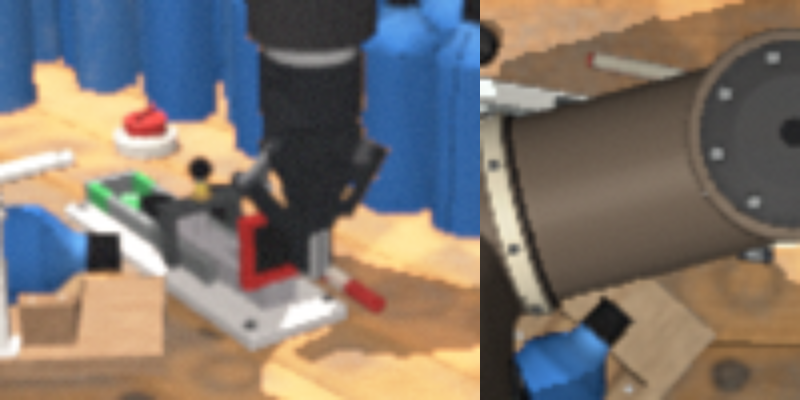

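The closed fingers stand just behind the black pad, centred on the plate (scene crop about (295,250)), and the marker is clear. Next I find contact, then push to the stop.

Run:
```python
from h import *
f=np.load("feeder.npy"); fx=lambda: (env.read_tool_pos()[:2]-f[:2])@f[2:4]
print(env.movel(W(-.120,0,.055),vel=.04,contact_N=2.5)); x0=fx(); print("contact x",x0,env.read_contact_force())
hit=env.movel(W(x0+.092,0,.055),vel=.05,contact_N=18); print("stop",hit,fx()-x0,env.read_contact_force()); env.wait(.2)
print(fx()-x0,env.read_contact_force(),env.read_time())
s=capture("scene")
cv2.imwrite("pics/home.png",cv2.cvtColor(cv2.resize(s["image"][145:245,170:290],None,fx=6,fy=6),cv2.COLOR_RGB2BGR))
```

```text
True
contact x -0.13361136194408738 [ 0.45720021 -2.81178882  1.55163217]
stop True 0.07790228265974954 [ 2.0305863  -8.47257205  4.34895458]
0.07756298386360141 [ 2.3462173  -8.85186501  3.15537467] 9.6917
```

View pics/home.png

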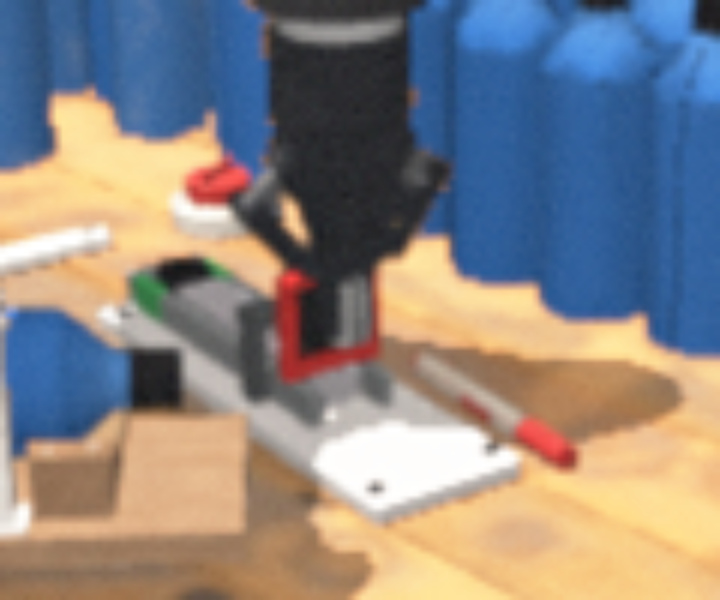

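The plate is nearly at the bridge and the cap is in the green nest at (185,268). I'll press once more firmly onto the stop, then release.

Run:
```python
from h import *
f=np.load("feeder.npy"); fx=lambda: (env.read_tool_pos()[:2]-f[:2])@f[2:4]
x0=-.1336
hit=env.movel(W(x0+.090,0,.055),vel=.02,contact_N=20); print("stop",hit,fx()-x0,env.read_contact_force()); env.wait(.15)
print(fx()-x0,env.read_contact_force())
env.movel(W(-.165,0,.055),vel=.12); env.wait(.5)
print(env.read_contact_force())
env.movel(W(-.165,0,.30),vel=.2)
q=np.array(env.read_joint_pos()); q[0]-=.7; env.goto_joints(q); env.wait(.3)
print(env.read_time())
s=capture("scene"); t=capture("top")
for n,c in(("scene",s),("top",t)):
    for k,z in(("push_face",.066),("feed_cap",.012),("pin_knob",.087),("nest",.012)):
        for r in landmark_of(n,k)[:1]:
            w=at_z(c,r["point"],z)[:2]-f[:2]; print(n,k,round(r["score"],2),np.round([w@f[2:4],w@[-f[3],f[2]]],4))
a=cv2.resize(s["image"][165:240,175:275],None,fx=4,fy=4); b=cv2.resize(t["image"][170:245,155:255],None,fx=4,fy=4)
cv2.imwrite("pics/end.png",cv2.cvtColor(np.hstack([a,b]),cv2.COLOR_RGB2BGR))
```

```text
stop True 0.07772135085165272 [ 2.74660225 -7.87803941  3.99172886]
0.07746362521826489 [ 1.52238887 -7.93556476  3.69683803]
[-1.78530449  0.65561182  0.69408283]
14.8417
scene push_face 0.77 [-0.0805 -0.0042]
scene feed_cap 0.56 [0.1201 0.0054]
scene pin_knob 0.37 [-0.0168  0.0105]
scene nest 0.91 [ 0.1124 -0.0036]
top push_face 0.61 [-0.0733  0.0013]
top feed_cap 0.53 [0.1199 0.0024]
top pin_knob 0.48 [-0.001  -0.0048]
top nest 0.77 [0.1233 0.0127]
```

View pics/end.png

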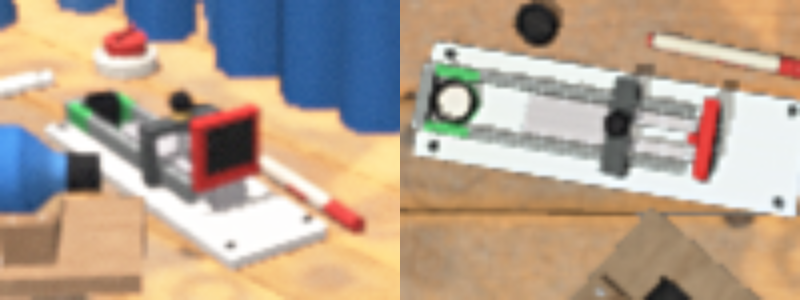

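The slide is latched at mid travel (plate at about -0.08, knob lowered), and the cap stands in the nest at feeder x of about 0.120. The marker and spare cap have not moved. Handing in.

```bash
python3 -c "
from bench import env
print(env.close_job())"
```

```text
the job is handed in; nothing more can be done
None
```

I pushed the slide onto its hard stop and let go; the final pictures show the cap in the nest and the slide latched at mid travel on its dropped pin, and the job is handed in (no verdict came back).

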